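Pack out and wedge up a glued shoulder block, and hold the wedge tight

ROBOT

A 6-joint arm with a two-finger parallel gripper is mounted at the origin on the work surface. World frame = base frame: x ahead of the robot, y to its left, z up, the work surface at z = 0. Lengths are in mm, angles in rad, forces in N, time in s.
With the tool pointing down it reaches from about 300 to 775 mm from the base axis. Payload 14.6 kg.
Tool frame: the origin (TCP) lies between the finger pads; the fingertips stand 17 mm ahead of it and the grasp point (between the pads) lies 2 mm behind it (manip.tip_reach is the distance from the TCP to the fingertips, in mm); z points along the fingers, y is the line along which they close (so a half turn about z gives the same grasp; the last joint's range is limited). The gripper opens to 94 mm and grips with 3 to 60 N. Pads are 16 mm wide; open, the fingers measure 119 mm over their backs; the gripper's body (75 mm by 177 mm) begins 78 mm behind the grasp point.
Start: joints at [1.172, 0.3, 1.521, -0, 1.321, -0.067], TCP at [179.157, 519.992, 222.446] pointing down, gripper open.
Joint ranges: [-3.03, 3.03], [-0.79, 2.21], [0.23, 2.52], [-1.04, 4.18], [0, 3.07], [-2.55, 2.55]. Speed limits (rad/s): [2.22, 2.22, 2.57, 3.14, 3.14, 3.14].

INTERFACE

Orientations are given as [roll, pitch, yaw] about the fixed x, y, z axes, in that order (R = Rz(yaw) Ry(pitch) Rx(roll)).
In Python, from cell import manip, viewer gives the robot as it stands.
- The arm moves only by the tool apply_moves, never from a script. Its argument "moves" is a list of rows, each a list of 3 entries, a list of its own where there are three numbers: the shift along the tool's x, y, z each as a share of 0.25 m, from -1 to 1, then the turn, a rotation vector about the tool's x, y, z each as a share of pi rad, from -1 to 1, then the closure, from 0 (fully open) to 1 (shut). In form: [[[dx, dy, dz], [wx, wy, wz], grip], ...]. A call has 1 to 12 rows; each row is the pose to reach, as a shift and turn from the pose commanded when the call began, along the tool's axes at that moment, turning the shorter way round; what a row does not reach only later rows make up. A row lasts 1/12 s, in which the tool goes at most 41.7 mm and 7.16 degrees, less where a joint would pass 70% of its speed; a pose out of reach is approached as far as the arm can. A call with a number of a shift or a turn outside -1 to 1 is refused whole. A call with a gripper value outside its range is refused whole. The fingers move at their own pace and stop on an object; "squeeze" is the grip in N (left out, the last holds). Time passes only in rows, so rows that repeat a pose let the fingers close. It gives the time, the measured TCP pose, the force, the opening and the grip force at its end, in the units of the state.
- manip.read_state(): the state, without advancing time (a new reading comes with each control period).
- viewer.camera(name): name is "scene" or "top" or "wrist"; returns the picture (400x640x3 uint8, blue, green, red); there is no depth.
- viewer.camera_info(name): a dict with "camera_matrix" (3x3 intrinsics, pixels), "R" (3x3) and "t" (3): a world point X has camera coordinates R X + t. Camera axes: x right, y down, z forward; pixel columns grow to the right and rows downward; lengths in mm; the calibration is good to about 2 mm. A picture is of the moment at which its call begins: read the wrist's pose just before it. camera_info takes no time and is no camera call; for the wrist camera it gives the pose at the moment of the call.
- manip.sign_off(): hands the job in; it is judged then, once.
The state is a dict: "clock": time; "joints": joint angles; "qd": joint speeds; "effort": joint torques, N m; "eef_pos": TCP position; "eef_rot": TCP orientation; "wrist_force": force on the tool from outside, world axes, zero at the start; "moment": the same for the moment, N m; "finger_gap": finger opening in mm; "finger_force": force on a finger pad.
Only numpy, scipy, OpenCV 4.12 (cv2) and the standard library are available. Lean on these libraries where they do the work, as an engineer would, in place of code of your own. Each camera call takes 0.05 s, during which the arm holds its last target. There are 200 camera calls.

TASK

The rosewood shoulder block is freshly glued and lies in the gluing board as two halves, its joint still slightly open. Stand as many red packers as it takes upright on the bed between the block and the sloped tail stop, then push the wedge down between the packers and the stop until you feel it jam, clear of the bed yet at least a third of the way down the stop, squeezing the joint shut. Finish still holding the wedge and pressing it down tight, without letting go; packers you do not need stay in the rack, and the puppet head, pulley and anvil are left alone.

Things in the scene. Friction and masses are not known exactly. Their poses are not given: they have to be found in the camera images.
- board: Plywood gluing board 235 x 112 x 12 mm, fixed; bed at z = 12 mm. x runs from the fixed head stop (40 mm tall over the bed, face at x = -100 mm) to the tail stop. Origin on the underside, on the centre line, below where the block ends when it bears on the head stop with its joint closed. Two fences, 14 mm over the bed, flank the block from x = -100 to -20 mm.
- tail_stop: Beech tail stop, fixed on the board, 80 mm wide, 40 mm tall. Origin on the bed at the foot of its working face, axes as the board's. The face leans away from the block, 10 mm further in +x at its top (1 in 4). Behind it a low foot with two knobs, 24 mm tall. Its x in the board's frame is the gap at bed level with the joint closed: 11.5 to 22.5 mm on different jobs, needing 1 to 3 packers.
- half_a: Half of the rosewood shoulder block next to the head stop: 50 (x) x 80 x 40 mm tall, 140 g, loose on the bed, small brass eyes and a dark bore on top. Origin at the centre of its underside, axes as the board's.
- half_b: The other half, next to the gap, same size and mass; loose, with 1.5 to 3.5 mm of open joint between the halves at the start. It slides along the bed when pushed with 1 to 3 N. The joint is shut when the two origins are 50 mm apart.
- rack: Plywood rack, 172 x 54 x 30 mm, fixed to the metal top. Origin at the centre line of its underside. Along its x axis: four slots for packers at x = -60, -34, -8 and 18 mm and a pocket for the wedge at x = 58 mm; the slot floors are at z = 8 mm, the walls reach z = 30 mm.
- packer1: Red plastic packer, one of four alike: 5 mm thick (x), 40 wide (y), 75 tall, 18 g, loose in its slot, upper 53 mm free. Origin at the centre of its underside. Take it across y by its ends. In the gap it rises 35 mm above block and stop. Pads wider than 5 mm would catch a packer already there: grip with their edge, overhanging to +x, and push it home lightly (2 N), as it tips easily.
- packer2: Red plastic packer, one of four alike: 5 mm thick (x), 40 wide (y), 75 tall, 18 g, loose in its slot, upper 53 mm free. Origin at the centre of its underside. Take it across y by its ends. In the gap it rises 35 mm above block and stop. Pads wider than 5 mm would catch a packer already there: grip with their edge, overhanging to +x, and push it home lightly (2 N), as it tips easily.
- packer3: Red plastic packer, one of four alike: 5 mm thick (x), 40 wide (y), 75 tall, 18 g, loose in its slot, upper 53 mm free. Origin at the centre of its underside. Take it across y by its ends. In the gap it rises 35 mm above block and stop. Pads wider than 5 mm would catch a packer already there: grip with their edge, overhanging to +x, and push it home lightly (2 N), as it tips easily.
- packer4: Red plastic packer, one of four alike: 5 mm thick (x), 40 wide (y), 75 tall, 18 g, loose in its slot, upper 53 mm free. Origin at the centre of its underside. Take it across y by its ends. In the gap it rises 35 mm above block and stop. Pads wider than 5 mm would catch a packer already there: grip with their edge, overhanging to +x, and push it home lightly (2 N), as it tips easily.
- wedge: Brown wooden wedge, 40 wide (y), 85 tall, tip down in the rack; origin at mid tip. Flat face at x = -5 mm, sloped face from x = 5 (tip) to 26 (top), 1 in 4. Stands with x along the board's x. With gap g left at bed level it jams with its tip 4 x (10 - g) mm over the bed, up to 4 less. It moves 1 mm towards the block per 4 mm down: let the hand follow, or the hand takes the load. Push about 12 N.
- puppet_head: Fired clay puppet head, white cracked glaze, on a round neck foot; 82 mm wide, 124 mm tall. Bystander, not to be disturbed. Origin at the centre of its underside.
- pulley: Brass pulley wheel lying flat, 72 mm diameter, 18 mm thick. Bystander. Origin at the centre of its underside.
- anvil: Small dark iron anvil, about 60 x 115 mm, 60 mm tall. Bystander. Origin at the centre of its underside.
Not all that is in view belongs to the job. What is shaped like the half_a but orange or pink is not meant.

How it is judged (in metres and radians):
On the way:
1. at least one red packer stands on the bed in the gap between block and tail stop (((x of packer1 in the frame of board between -0.002 and 0.024 m and y of packer1 in the frame of board between -0.02 and 0.02 m and z of packer1 in the frame of board below 0.017 m and angle between packer1's own z axis and vertical below 0.15 rad) or (x of packer2 in the frame of board between -0.002 and 0.024 m and y of packer2 in the frame of board between -0.02 and 0.02 m and z of packer2 in the frame of board below 0.017 m and angle between packer2's own z axis and vertical below 0.15 rad) or (x of packer3 in the frame of board between -0.002 and 0.024 m and y of packer3 in the frame of board between -0.02 and 0.02 m and z of packer3 in the frame of board below 0.017 m and angle between packer3's own z axis and vertical below 0.15 rad) or (x of packer4 in the frame of board between -0.002 and 0.024 m and y of packer4 in the frame of board between -0.02 and 0.02 m and z of packer4 in the frame of board below 0.017 m and angle between packer4's own z axis and vertical below 0.15 rad))), for 0.2 s.
At the end, for the whole second after the job is handed in: Halves pressed together over 3 N, origins within 52.5 mm, square to 0.04 rad; wedge upright to 0.15 rad, within 20 mm of centre line, tip 1 to 27 mm above bed, over 2 N on tail stop, fingers on it over 2 N; each packer in the rack or upright on the bed in the gap (5 mm, 0.15 rad, 20 mm off centre) (contact force between half_a and half_b above 3 N and distance between half_a and half_b below 0.0525 m and angle between the x axis of half_a and the x axis of half_b, either way round below 0.04 rad and y of wedge in the frame of board between -0.02 and 0.02 m and z of wedge in the frame of board between 0.013 and 0.039 m and angle between wedge's own z axis and vertical below 0.15 rad and contact force between wedge and tail_stop above 2 N and contact force between the fingers and wedge above 2 N and ((x of packer1 in the frame of board between -0.002 and 0.024 m and y of packer1 in the frame of board between -0.02 and 0.02 m and z of packer1 in the frame of board below 0.017 m and angle between packer1's own z axis and vertical below 0.15 rad) or (x of packer1 in the frame of rack between -0.075 and 0.035 m and y of packer1 in the frame of rack between -0.02 and 0.02 m and z of packer1 in the frame of rack below 0.014 m)) and ((x of packer2 in the frame of board between -0.002 and 0.024 m and y of packer2 in the frame of board between -0.02 and 0.02 m and z of packer2 in the frame of board below 0.017 m and angle between packer2's own z axis and vertical below 0.15 rad) or (x of packer2 in the frame of rack between -0.075 and 0.035 m and y of packer2 in the frame of rack between -0.02 and 0.02 m and z of packer2 in the frame of rack below 0.014 m)) and ((x of packer3 in the frame of board between -0.002 and 0.024 m and y of packer3 in the frame of board between -0.02 and 0.02 m and z of packer3 in the frame of board below 0.017 m and angle between packer3's own z axis and vertical below 0.15 rad) or (x of packer3 in the frame of rack between -0.075 and 0.035 m and y of packer3 in the frame of rack between -0.02 and 0.02 m and z of packer3 in the frame of rack below 0.014 m)) and ((x of packer4 in the frame of board between -0.002 and 0.024 m and y of packer4 in the frame of board between -0.02 and 0.02 m and z of packer4 in the frame of board below 0.017 m and angle between packer4's own z axis and vertical below 0.15 rad) or (x of packer4 in the frame of rack between -0.075 and 0.035 m and y of packer4 in the frame of rack between -0.02 and 0.02 m and z of packer4 in the frame of rack below 0.014 m))); the arm keeps its last pose, push and grip.
It fails at once if the puppet head is disturbed (moved more than 20 mm) (distance of puppet_head from where it was at the start of the episode above 0.02 m).
It fails at once if the pulley wheel is disturbed (moved more than 20 mm) (distance of pulley from where it was at the start of the episode above 0.02 m).
It fails at once if the anvil is disturbed (moved more than 20 mm) (distance of anvil from where it was at the start of the episode above 0.02 m).
It also fails if it takes over 72 s, if anything falls off the work surface, if the arm or the gripper's body presses on something with over 40 N, if the wrist force passes 120 N, or if a joint passes its speed limit or range.

## Working session

There is one attempt and no reset: what is moved stays moved. The work goes in short steps, Python scripts to look and compute and a tool call to move; the robot and the scene stay as the last step left them, time stands still between calls to the robot, and variables do not carry over. Pictures are saved under pics/ and viewed, at most 10 in all, crops included, and the job is handed in when it is done.

Besides the shell and the picture viewer there is one more tool, called after "Request:" as a command line: name --argument value ..., lists and objects as JSON in quotes. apply_moves: Moves the arm, as the interface text tells. Shift numbers are shares of 0.25 m and turn numbers shares of pi rad, none past 1 either way. Its arguments: {"type":"object","properties":{"moves":{"type":"array"},"squeeze":{"type":"number"}},"required":["moves"]}

```bash
ls; mkdir -p pics; python3 - <<'E'
from cell import manip, viewer
import cv2,json
print(manip.read_state())
for n in("scene","top"):
    cv2.imwrite(f"pics/{n}0.png",viewer.camera(n)); i=viewer.camera_info(n); print(n,i)
print(viewer.camera_info("wrist"))
E
```

```text
pics
{'clock': 0.0, 'joints': array([ 1.17241180e+00,  3.00467775e-01,  1.52158379e+00, -2.38830499e-05,
        1.32070413e+00, -6.65735707e-02]), 'qd': array([ 8.94460792e-04,  7.02426170e-04, -1.70097720e-03,  5.81621082e-05,
        5.96930490e-04,  2.32176773e-04]), 'effort': array([-4.54082314e-03, -5.31827080e+01, -3.52723968e+01,  7.06325099e-02,
        2.46755633e-02, -4.32681884e-05]), 'eef_pos': array([179.06458987, 519.77427011, 221.8869985 ]), 'eef_rot': array([-3.14043064e+00, -5.42890993e-05,  2.80978759e+00]), 'wrist_force': array([ 0.11207122,  0.08866108, -0.32993669]), 'moment': array([-0.02613974,  0.00864575,  0.0222916 ]), 'finger_force': 0.0, 'finger_gap': 93.94386398488298}
scene {'camera_matrix': array([[392.84676398,   0.        , 318.64684824],
       [  0.        , 392.84676398, 197.20218845],
       [  0.        ,   0.        ,   1.        ]]), 'R': array([[ 0.71838829,  0.69529276, -0.02205097],
       [ 0.42999139, -0.46874581, -0.7716118 ],
       [-0.5468324 ,  0.54483516, -0.6357114 ]]), 't': array([-429.86416222, -208.21029683, 1331.01478017])}
top {'camera_matrix': array([[462.43106777,   0.        , 317.01233918],
       [  0.        , 462.43106777, 199.04804   ],
       [  0.        ,   0.        ,   1.        ]]), 'R': array([[ 0.10182833, -0.99477914,  0.00674207],
       [-0.96851436, -0.10068296, -0.22769031],
       [ 0.22718038,  0.01665554, -0.97371026]]), 't': array([ -29.81718579,  566.26280211, 1426.56972772])}
{'camera_matrix': array([[297.0436537 ,   0.        , 322.69451226],
       [  0.        , 297.0436537 , 199.22590109],
       [  0.        ,   0.        ,   1.        ]]), 'R': array([[ 3.25770906e-01,  9.45448567e-01, -5.68946781e-04],
       [ 9.12446876e-01, -3.14241873e-01,  2.62093005e-01],
       [ 2.47616669e-01, -8.59014095e-02, -9.65042451e-01]]), 't': array([-549.69327562,  -25.84586314,  390.89547648])}
```

View pics/top0.png

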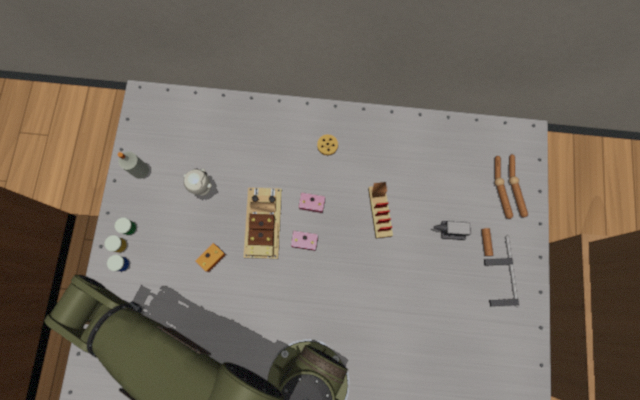

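View pics/scene0.png

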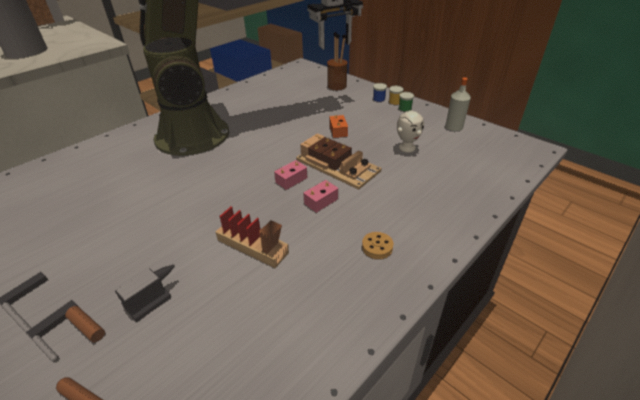

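```bash
cat > h.py <<'E'
import numpy as np, cv2
from scipy.spatial.transform import Rotation as Ro
def ray(i,uv):
    K,R,t=np.array(i["camera_matrix"]),np.array(i["R"]),np.array(i["t"])
    return -R.T@t, R.T@np.linalg.inv(K)@np.array([uv[0],uv[1],1.])
def p2w(i,uv,z):
    c,d=ray(i,uv); return c+d*(z-c[2])/d[2]
def proj(i,X):
    K,R,t=np.array(i["camera_matrix"]),np.array(i["R"]),np.array(i["t"])
    p=(K@(R@np.atleast_2d(X).T+t[:,None])).T; return p[:,:2]/p[:,2:]
def rot(s): return Ro.from_euler("xyz",s["eef_rot"])
def move(s,pos,yaw):
    "shift share and turn share for tool-down target"
    r=rot(s); d=r.inv().apply(np.array(pos)-s["eef_pos"])/250
    w=(r.inv()*Ro.from_euler("xyz",[np.pi,0,yaw])).as_rotvec()/np.pi
    return d.round(4),w.round(4)
E
python3 - <<'E'
from h import *; from cell import manip,viewer
i=viewer.camera_info("top")
for n,uv,z in[("b",(245,257),12),("b",(278,259),12),("b",(249,188),12),("b",(283,189),12),("rack",(376,237),30),("rack",(392,236),30),("rack",(369,186),30),("rack",(385,186),30),("pulley",(328,145),18),("anvil",(455,230),50),("puppet",(196,182),60)]: print(n,p2w(i,uv,z).round())
s=manip.read_state(); w=viewer.camera_info("wrist"); C=ray(w,(0,0))[0]
print("cam in tool",rot(s).inv().apply(C-s["eef_pos"]), rot(s).as_matrix().round(3))
print(p2w(w,(320,200),30))
E
```

```text
b [362. 242.  12.]
b [367. 135.  12.]
b [593. 261.  12.]
b [601. 147.  12.]
rack [ 469. -174.   30.]
rack [ 477. -226.   30.]
rack [ 637. -139.   30.]
rack [ 642. -192.   30.]
pulley [770.  11.  18.]
anvil [ 514. -423.   50.]
puppet [584. 427.  60.]
cam in tool [ 7.74942910e+01 -4.04518185e-02 -1.61731847e+02] [[-0.945  0.326 -0.   ]
 [ 0.326  0.945 -0.001]
 [ 0.    -0.001 -1.   ]]
[196.47038471 510.21182787  30.        ]
```

```bash
python3 - <<'E'
from h import *; from cell import manip,viewer
s=manip.read_state()
print(move(s,(330,360,222),np.pi+.07))
E
```

```text
(array([-7.790e-01, -4.077e-01,  2.000e-04]), array([-3.000e-04, -1.000e-04, -1.279e-01]))
```

Request:
apply_moves --moves '[[[-0.779, -0.408, 0], [0, 0, -0.128], 0], [[-0.779, -0.408, 0], [0, 0, -0.128], 0], [[-0.779, -0.408, 0], [0, 0, -0.128], 0], [[-0.779, -0.408, 0], [0, 0, -0.128], 0], [[-0.779, -0.408, 0], [0, 0, -0.128], 0], [[-0.779, -0.408, 0], [0, 0, -0.128], 0]]'

```text
clock: 0.6
eef_pos: [331.9, 357.4, 222.3]
eef_rot: [-3.141, 0.0, -3.072]
wrist_force: [-1.3, 0.1, 0.5]
finger_gap: 93.9
finger_force: 0.0
```

```bash
python3 - <<'E'
from h import *; from cell import manip,viewer
s=manip.read_state()
print(move(s,(480,196,130),np.pi+.07),move(s,(510,198,130),np.pi+.07),s["clock"])
E
```

```text
(array([-0.5462, -0.6848,  0.3696]), array([-0.0002,  0.    , -0.0002])) (array([-0.6664, -0.6851,  0.3696]), array([-0.0002,  0.    , -0.0002])) 0.6
```

Request:
apply_moves --moves '[[[-0.6, -0.685, 0.1], [0, 0, 0], 0], [[-0.6, -0.685, 0.2], [0, 0, 0], 0], [[-0.6, -0.685, 0.37], [0, 0, 0], 0], [[-0.6, -0.685, 0.37], [0, 0, 0], 0], [[-0.6, -0.685, 0.37], [0, 0, 0], 0], [[-0.6, -0.685, 0.37], [0, 0, 0], 0], [[-0.6, -0.685, 0.37], [0, 0, 0], 0], [[-0.6, -0.685, 0.37], [0, 0, 0], 0], [[-0.6, -0.685, 0.37], [0, 0, 0], 0]]'

```text
clock: 1.35
eef_pos: [491.4, 200.2, 130.1]
eef_rot: [3.142, -0.0, -3.072]
wrist_force: [1.0, 0.5, 0.7]
finger_gap: 94.1
finger_force: 0.0
```

```bash
python3 - <<'E'
from h import *; from cell import manip,viewer
s=manip.read_state(); i=viewer.camera_info("wrist"); im=viewer.camera("wrist")
import pickle; pickle.dump(i,open("w1.pkl","wb")); print(s["eef_pos"],s["clock"])
cv2.imwrite("pics/w1raw.png",im)
p=proj(i,[[497,197,52]])[0]; print(p)
x0,y0=int(max(0,p[0]-160)),int(max(0,p[1]-140)); x0=min(x0,320);y0=min(y0,120)
print(x0,y0); cv2.imwrite("pics/w1.png",cv2.resize(im[y0:y0+240,x0:x0+320],None,fx=2.5,fy=2.5,interpolation=cv2.INTER_CUBIC))
E
```

```text
[491.44670728 200.15633294 130.08435815] 1.35
[317.86798859 219.09062934]
157 79
```

View pics/w1.png

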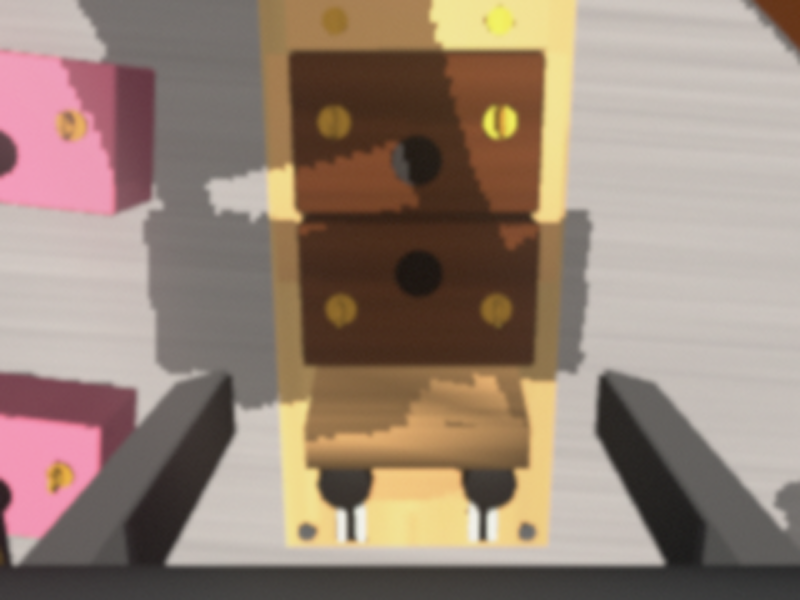

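```bash
python3 - <<'E'
from h import *
im=cv2.imread("pics/w1raw.png")
c=im[208:278,270:378]; cv2.imwrite("pics/z1.png",cv2.resize(cv2.convertScaleAbs(c,alpha=1.5),None,fx=7,fy=7,interpolation=cv2.INTER_NEAREST))
E
```

```text
(no output)
```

View pics/z1.png

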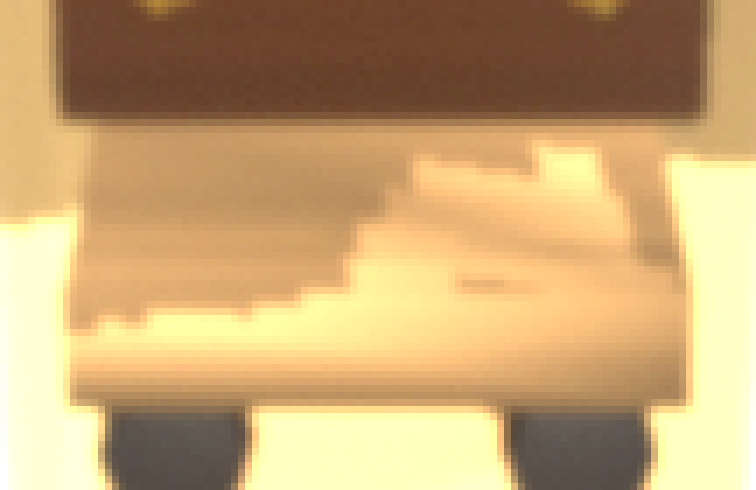

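```bash
python3 - <<'E'
from h import *; import pickle
from cell import manip
i=pickle.load(open("w1.pkl","rb"))
f=lambda u,v:(u/2.5+157-.3,v/2.5+79-.3)
for uv in[(291,52),(543,52),(300,213),(535,219),(305,364),(533,364)]: print(p2w(i,f(*uv),52).round(1))
for uv in[(286,545),(550,545)]: print(p2w(i,f(*uv),12).round(1))
for uv in[(305,467),(529,467)]: print("rear",p2w(i,f(*uv),52).round(1))
for uv in[(70,310),(685,310)]: print("top?",p2w(i,(270+uv[0]/7-.5,208+uv[1]/7-.5),52).round(1))
s=manip.read_state(); print(move(s,(600,204,110),np.pi+.07))
E
```

```text
[402.8 156.4  52. ]
[397.4 233.5  52. ]
[452.2 160.6  52. ]
[448.8 236.8  52. ]
[504.  163.9  52. ]
[498.6 241.8  52. ]
[601.9 153.1  12. ]
[594. 266.  12.]
rear [543.  165.1  52. ]
rear [537.4 244.7  52. ]
top? [529.6 165.4  52. ]
top? [524.2 242.4  52. ]
(array([-0.4343, -0.0174,  0.0825]), array([0.0001, 0.0002, 0.0003]))
```

Request:
apply_moves --moves '[[[-0.42, -0.02, 0.08], [0, 0, 0], 0], [[-0.42, -0.02, 0.08], [0, 0, 0], 0], [[-0.42, -0.02, 0.08], [0, 0, 0], 0], [[-0.42, -0.02, 0.08], [0, 0, 0], 0], [[-0.42, -0.02, 0.08], [0, 0, 0], 0]]'

```text
clock: 1.82
eef_pos: [596.6, 203.3, 109.9]
eef_rot: [3.142, -0.0, -3.07]
wrist_force: [-0.8, 0.2, 0.1]
finger_gap: 93.9
finger_force: 0.0
```

```bash
python3 - <<'E'
from h import *; from cell import manip,viewer
import pickle
s=manip.read_state(); i=viewer.camera_info("wrist"); im=viewer.camera("wrist")
pickle.dump(i,open("w2.pkl","wb")); cv2.imwrite("pics/w2raw.png",im)
print(s["eef_pos"], proj(i,[[500,202,52],[526,203,52]]))
c=im[0:250,150:480]; cv2.imwrite("pics/w2.png",cv2.resize(cv2.convertScaleAbs(c,alpha=1.4),None,fx=2.4,fy=2.4,interpolation=cv2.INTER_CUBIC))
E
```

```text
[596.57672401 203.29768118 109.91280992] [[329.93003295  90.19498306]
 [328.50778168 128.53838597]]
```

View pics/w2.png

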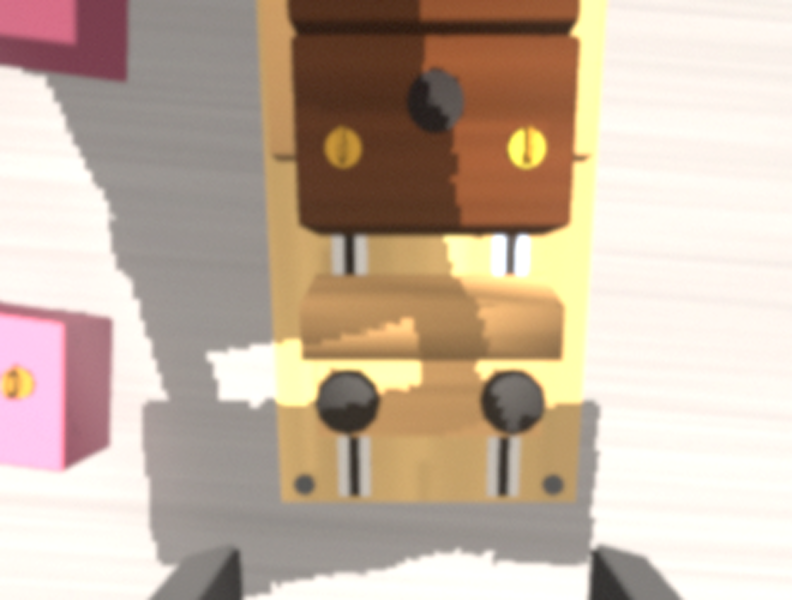

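```bash
python3 - <<'E'
from h import *; import pickle
i=pickle.load(open("w2.pkl","rb"))
im=cv2.imread("pics/w2raw.png").astype(int).sum(2)
for a,b in[(306,324),(346,354)]: print([(r,int(im[r,a:b].mean())) for r in range(86,152)])
ex=np.array([np.cos(.07),np.sin(.07)])
f=lambda u,v:(u/2.4+150-.3,v/2.4-.3)
for n,uv,z in[("btop",(300,220),52),("btop",(570,220),52),("bbot",(320,232),12),("bbot",(548,232),12),("foot",(318,275),12),("foot",(548,275),12),("stoptop",(302,305),52),("stoptop",(562,305),52),("end",(282,500),12),("end",(576,500),12),("joint a",(293,27),52),("joint b",(293,36),52)]:
    p=p2w(i,f(*uv),z); print(n,p.round(1),"along",(p[:2]@ex).round(1),"across",(p[:2]@[-ex[1],ex[0]]).round(1))
E
```

```text
[(86, 124), (87, 126), (88, 127), (89, 128), (90, 128), (91, 128), (92, 124), (93, 114), (94, 104), (95, 98), (96, 112), (97, 168), (98, 246), (99, 305), (100, 325), (101, 328), (102, 329), (103, 328), (104, 329), (105, 329), (106, 329), (107, 330), (108, 329), (109, 330), (110, 330), (111, 330), (112, 328), (113, 320), (114, 305), (115, 291), (116, 286), (117, 280), (118, 272), (119, 269), (120, 267), (121, 271), (122, 281), (123, 291), (124, 297), (125, 303), (126, 305), (127, 304), (128, 303), (129, 302), (130, 300), (131, 304), (132, 319), (133, 341), (134, 364), (135, 385), (136, 400), (137, 407), (138, 406), (139, 396), (140, 379), (141, 360), (142, 342), (143, 325), (144, 307), (145, 288), (146, 268), (147, 252), (148, 258), (149, 328), (150, 450), (151, 544)]
[(86, 217), (87, 218), (88, 221), (89, 222), (90, 223), (91, 222), (92, 210), (93, 184), (94, 146), (95, 118), (96, 131), (97, 219), (98, 359), (99, 484), (100, 544), (101, 560), (102, 562), (103, 560), (104, 562), (105, 562), (106, 561), (107, 562), (108, 564), (109, 564), (110, 564), (111, 564), (112, 558), (113, 542),
[... 366 characters left out ...]
 243), (145, 239), (146, 232), (147, 225), (148, 236), (149, 289), (150, 382), (151, 459)]
btop [503.5 163.6  52. ] along 513.7 across 128.0
btop [497.9 241.9  52. ] along 513.6 across 206.5
bbot [504.  164.3  12. ] along 514.3 across 128.7
bbot [498.4 242.8  12. ] along 514.2 across 207.3
foot [518.4 164.2  12. ] along 528.6 across 127.5
foot [512.6 244.5  12. ] along 528.5 across 208.1
stoptop [527.5 164.9  52. ] along 537.7 across 127.6
stoptop [521.9 242.6  52. ] along 537.6 across 205.5
end [601.6 153.4  12. ] along 610.9 across 111.0
end [593.7 265.   12. ] along 610.8 across 222.8
joint a [454.1 160.3  52. ] along 464.1 across 128.1
joint b [456.2 160.4  52. ] along 466.3 across 128.0
```

Request:
apply_moves --moves '[[[0, -0.15, -0.14], [0, 0, -0.041], 0], [[0, -0.99, -0.16], [0, 0, -0.041], 0], [[0, -0.99, -0.16], [0, 0, -0.041], 0], [[0, -0.99, -0.16], [0, 0, -0.041], 0], [[0, -0.99, -0.16], [0, 0, -0.041], 0], [[0, -0.99, -0.16], [0, 0, -0.041], 0]]'

```text
clock: 2.37
eef_pos: [612.7, -36.4, 151.0]
eef_rot: [-3.141, 0.001, -2.941]
wrist_force: [1.3, 0.4, 0.0]
finger_gap: 93.9
finger_force: 0.0
```

```bash
python3 - <<'E'
from h import *; from cell import manip,viewer
s=manip.read_state()
print(s["eef_rot"],move(s,(610,-172,150),np.pi+.2))
E
```

```text
[-3.14119712e+00  1.46109834e-03 -2.94092134e+00] (array([ 0.1186, -0.5293,  0.004 ]), array([-0.0001,  0.0005,  0.0002]))
```

Request:
apply_moves --moves '[[[0.12, -0.53, 0.0], [0, 0, 0], 0], [[0.12, -0.53, 0.0], [0, 0, 0], 0], [[0.12, -0.53, 0.0], [0, 0, 0], 0], [[0.12, -0.53, 0.0], [0, 0, 0], 0], [[0.12, -0.53, 0.0], [0, 0, 0], 0]]'

```text
clock: 2.78
eef_pos: [609.6, -173.3, 150.3]
eef_rot: [-3.141, 0.001, -2.945]
wrist_force: [-0.2, 0.1, -0.3]
finger_gap: 93.9
finger_force: 0.0
```

```bash
python3 - <<'E'
from h import *; from cell import manip,viewer
import pickle
s=manip.read_state(); i=viewer.camera_info("wrist"); im=viewer.camera("wrist")
pickle.dump(i,open("w3.pkl","wb")); cv2.imwrite("pics/w3raw.png",im)
print(s["eef_pos"])
c=im[0:300,120:520]; cv2.imwrite("pics/w3.png",cv2.resize(cv2.convertScaleAbs(c,alpha=1.4),None,fx=2,fy=2,interpolation=cv2.INTER_CUBIC))
E
```

```text
[ 609.58050748 -173.30596956  150.34740913]
```

View pics/w3.png

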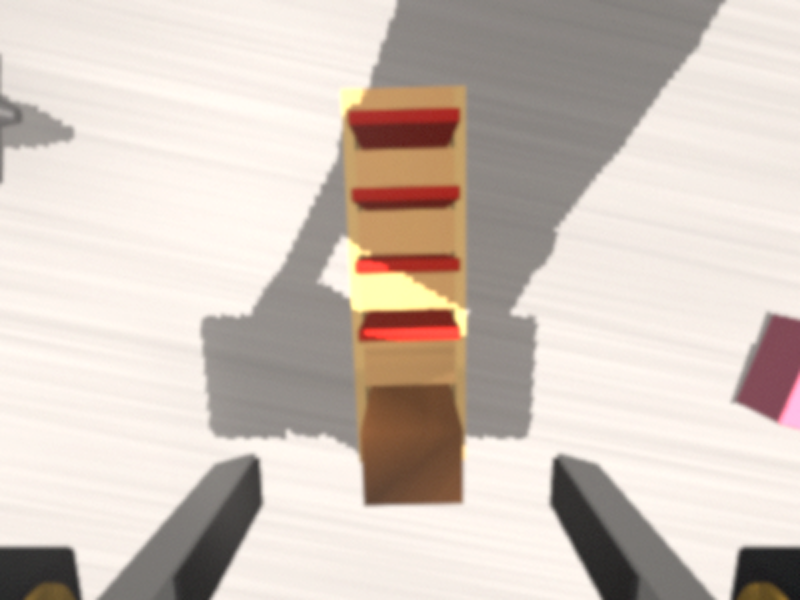

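```bash
python3 - <<'E'
from h import *; import pickle
i=pickle.load(open("w3.pkl","rb"))
im=cv2.imread("pics/w3raw.png").astype(int)
for a,b in[(310,325)]: print([(r,[int(x) for x in im[r,a:b].mean(0)]) for r in list(range(52,66))+list(range(90,104))+list(range(128,137))+list(range(154,174))+list(range(188,256,2))])
f=lambda u,v:(u/2+120-.25,v/2-.25)
for n,uv,z in[("p1",(350,117),83),("p1",(460,117),83),("p2",(352,194),83),("p2",(460,194),83),("p3",(357,265),83),("p3",(460,265),83),("p4",(361,332),83),("p4",(458,332),83),("wr",(365,503),93),("wr",(462,501),93),("rk",(342,89),30),("rk",(465,88),30)]:
    print(n,p2w(i,f(*uv),z).round(1))
E
```

```text
[(52, [71, 107, 140]), (53, [66, 100, 136]), (54, [55, 81, 129]), (55, [40, 55, 123]), (56, [30, 36, 121]), (57, [29, 33, 120]), (58, [28, 32, 119]), (59, [28, 32, 118]), (60, [27, 30, 112]), (61, [26, 29, 99]), (62, [24, 27, 81]), (63, [23, 27, 71]), (64, [23, 27, 70]), (65, [23, 27, 69]), (90, [71, 108, 141]), (91, [70, 105, 139]), (92, [64, 96, 134]), (93, [51, 75, 126]), (94, [36, 50, 122]), (95, [28, 34, 121]), (96, [26, 32, 120]), (97, [26, 31, 119]), (98, [25, 30, 116]), (99, [24, 29, 108]), (100, [22, 28, 92]), (101, [22, 27, 77]), (102, [22, 28, 72]), (103, [27, 37, 77]), (128, [32, 44, 94]), (129, [24, 32, 97]), (130, [24, 31, 111]), (131, [27, 33, 125]), (132, [29, 36, 137]), (133, [29, 37, 143]), (134, [32, 44, 147]), (135, [49, 74, 157]), (136, [81, 125, 181]), (154, [101, 158, 190]), (155, [64, 101, 136]), (156, [32, 48, 94]), (157, [23, 30, 84]), (158, [22, 28, 83]), (159, [22, 28, 83]), (160, [22, 28, 84]), (161, [21, 28, 84]), (162, [22, 29, 89]), (163, [26, 32, 113]), (164, [35, 43, 164]), (165, [45, 54, 210]), (166, [48, 58, 224]), (167, [46, 55, 223]), (168, [41, 
[... 458 characters left out ...]
1]), (220, [38, 59, 89]), (222, [38, 58, 87]), (224, [38, 57, 86]), (226, [37, 56, 84]), (228, [37, 55, 82]), (230, [37, 54, 80]), (232, [37, 53, 78]), (234, [37, 52, 76]), (236, [36, 51, 74]), (238, [37, 51, 73]), (240, [36, 51, 72]), (242, [37, 51, 73]), (244, [38, 52, 73]), (246, [38, 52, 74]), (248, [39, 53, 76]), (250, [44, 58, 80]), (252, [115, 122, 133]), (254, [167, 173, 179])]
p1 [ 497.2 -215.1   83. ]
p1 [ 489.6 -177.    83. ]
p2 [ 522.5 -210.    83. ]
p2 [ 514.8 -171.3   83. ]
p3 [ 547.1 -203.8   83. ]
p3 [ 539.5 -165.8   83. ]
p4 [ 571.8 -197.9   83. ]
p4 [ 564.4 -161.    83. ]
wr [ 637.8 -183.7   93. ]
wr [ 629.3 -145.7   93. ]
rk [ 478.6 -226.8   30. ]
rk [ 467.9 -174.9   30. ]
```

```bash
python3 - <<'E'
from h import *; from cell import manip,viewer
s=manip.read_state()
print(move(s,(572,-178.7,69),np.pi+.203))
E
```

```text
(array([0.1546, 0.0009, 0.3247]), array([-0.    ,  0.0002, -0.0016]))
```

Request:
apply_moves --moves '[[[0.155, 0.001, 0.1], [0, 0, 0], 0], [[0.155, 0.001, 0.325], [0, 0, 0], 0], [[0.155, 0.001, 0.325], [0, 0, 0], 0], [[0.155, 0.001, 0.325], [0, 0, 0], 0], [[0.155, 0.001, 0.325], [0, 0, 0], 0.2], [[0.155, 0.001, 0.325], [0, 0, 0], 0.4], [[0.155, 0.001, 0.325], [0, 0, 0], 1], [[0.155, 0.001, 0.325], [0, 0, 0], 1], [[0.155, 0.001, 0.325], [0, 0, 0], 1], [[0.155, 0.001, 0.325], [0, 0, 0], 1]]' --squeeze 15

```text
clock: 3.67
eef_pos: [572.6, -178.9, 68.8]
eef_rot: [-3.141, 0.001, -2.942]
wrist_force: [0.2, -0.6, -0.8]
finger_gap: 57.4
finger_force: 0.0
```

Request:
apply_moves --moves '[[[0, 0, 0], [0, 0, 0], 1], [[0, 0, 0], [0, 0, 0], 1], [[0, 0, 0], [0, 0, 0], 1], [[0, 0, 0], [0, 0, 0], 1], [[0, 0, 0], [0, 0, 0], 1], [[0, 0, 0], [0, 0, 0], 1]]'

```text
clock: 4.17
eef_pos: [572.4, -179.0, 68.2]
eef_rot: [-3.142, 0.0, -2.943]
wrist_force: [-0.6, 0.6, -0.3]
finger_gap: 39.8
finger_force: 15.0
```

```bash
cat >> h.py <<'E'
YB=.07
def b2w(a,c): return np.array([a*np.cos(YB)-c*np.sin(YB),a*np.sin(YB)+c*np.cos(YB)])
E
python3 - <<'E'
from h import *; from cell import manip,viewer
s=manip.read_state()
w=b2w(518.7+4.6,167.5)
print(s["finger_gap"],s["finger_force"],w); print(move(s,(570,0,140),np.pi+.07)); 
E
```

```text
39.846403727063986 14.996167123317719 [510.3030115  203.69088455]
(array([-0.1324,  0.7036, -0.287 ]), array([-0.    ,  0.    ,  0.0411]))
```

Request:
apply_moves --moves '[[[0, 0, -0.06], [0, 0, 0], 1], [[0, 0, -0.16], [0, 0, 0], 1], [[0, 0, -0.29], [0, 0, 0], 1], [[-0.04, 0.2, -0.29], [0, 0, 0.01], 1], [[-0.13, 0.7, -0.29], [0, 0, 0.041], 1], [[-0.13, 0.7, -0.29], [0, 0, 0.041], 1], [[-0.13, 0.7, -0.29], [0, 0, 0.041], 1], [[-0.13, 0.7, -0.29], [0, 0, 0.041], 1], [[-0.13, 0.7, -0.29], [0, 0, 0.041], 1]]'

```text
clock: 4.92
eef_pos: [569.4, 1.8, 140.8]
eef_rot: [3.141, 0.0, -3.068]
wrist_force: [-1.1, -0.1, -0.1]
finger_gap: 39.9
finger_force: 15.0
```

```bash
python3 - <<'E'
from h import *; from cell import manip,viewer
s=manip.read_state()
w=b2w(518.7+4.6,167.5)
print(s["finger_gap"],s["finger_force"],w); print(move(s,(*w,140),np.pi+.07)); 
E
```

```text
39.88630573056907 14.995977580547333 [510.3030115  203.69088455]
(array([0.1762, 0.8227, 0.0034]), array([0.0001, 0.    , 0.0013]))
```

Request:
apply_moves --moves '[[[0.176, 0.823, 0], [0, 0, 0.001], 1], [[0.176, 0.823, 0], [0, 0, 0.001], 1], [[0.176, 0.823, 0], [0, 0, 0.001], 1], [[0.176, 0.823, 0], [0, 0, 0.001], 1], [[0.176, 0.823, 0], [0, 0, 0.001], 1], [[0.176, 0.823, 0], [0, 0, 0.001], 1], [[0.176, 0.823, 0.08], [0, 0, 0.001], 1], [[0.176, 0.823, 0.08], [0, 0, 0.001], 1]]'

```text
clock: 5.58
eef_pos: [510.4, 200.3, 118.2]
eef_rot: [-3.14, -0.003, -3.074]
wrist_force: [0.7, -0.4, -1.1]
finger_gap: 39.4
finger_force: 15.0
```

```bash
python3 - <<'E'
from h import *; from cell import manip,viewer
import pickle
s=manip.read_state(); i=viewer.camera_info("wrist"); im=viewer.camera("wrist")
pickle.dump(i,open("w4.pkl","wb")); cv2.imwrite("pics/w4raw.png",im)
print(s["eef_pos"],s["wrist_force"])
c=im[120:400,160:480]; cv2.imwrite("pics/w4.png",cv2.resize(cv2.convertScaleAbs(c,alpha=1.4),None,fx=2.1,fy=2.1,interpolation=cv2.INTER_CUBIC))
E
```

```text
[510.43993981 200.31578721 118.15071788] [ 0.6765598  -0.38899369 -1.07180232]
```

View pics/w4.png

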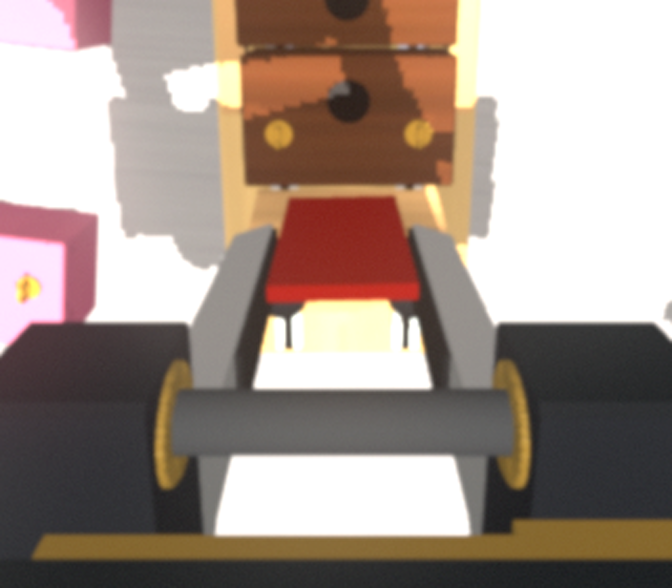

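```bash
python3 - <<'E'
from h import *; import pickle
from cell import manip
i=pickle.load(open("w4.pkl","rb"))
f=lambda u,v:(u/2.1+160-.3,v/2.1+120-.3)
ex=np.array([np.cos(.07),np.sin(.07)])
for n,uv,z in[("pk",(288,198),57),("pk",(397,198),57),("pktop",(268,288),132),("pktop",(416,288),132),("blk",(246,185),52),("blk",(453,185),52)]:
    p=p2w(i,f(*uv),z); print(n,p.round(1),"along",(p[:2]@ex).round(1),"across",(p[:2]@[-ex[1],ex[0]]).round(1))
s=manip.read_state(); print(s["eef_pos"][:2]@ex, s["eef_pos"][:2]@[-ex[1],ex[0]])
E
```

```text
pk [506.8 180.1  57. ] along 518.2 across 144.2
pk [504.1 221.   57. ] along 518.3 across 185.2
pktop [507.1 181.3 132. ] along 518.5 across 145.4
pktop [504.5 219.6 132. ] along 518.6 across 183.8
blk [504.3 163.6  52. ] along 514.5 across 127.9
blk [499.  242.4  52. ] along 514.7 across 206.9
523.6536796638882 163.82782670320208
```

Request:
apply_moves --moves '[[[0, 0, 0.06], [0, 0, 0], 1], [[0, 0, 0.12], [0, 0, 0], 1], [[0, 0, 0.17], [0, 0, 0], 1], [[0, 0, 0.17], [0, 0, 0], 1], [[0, 0, 0.17], [0, 0, 0], 1]]'

```text
clock: 6.05
eef_pos: [511.7, 200.3, 78.7]
eef_rot: [-3.141, -0.001, -3.076]
wrist_force: [-0.0, -0.2, -0.3]
finger_gap: 39.7
finger_force: 15.0
```

```bash
python3 - <<'E'
from h import *
from cell import manip
ex=np.array([np.cos(.07),np.sin(.07)])
s=manip.read_state(); print(s["eef_pos"][:2]@ex, s["eef_pos"][:2]@[-ex[1],ex[0]],s)
E
```

```text
524.4294222309127 163.97896971993023 {'clock': 6.05, 'joints': array([ 3.06413072e-01,  4.60217502e-01,  1.66112534e+00, -5.77665294e-05,
        1.02078837e+00, -1.33016791e+00]), 'qd': array([ 0.00785291, -0.02026345, -0.01286944, -0.00130196,  0.0033256 ,
        0.00101205]), 'effort': array([-2.62623781e-02, -5.49964285e+01, -2.87277585e+01,  1.53883311e-04,
       -8.42044735e-02, -1.08362170e-02]), 'eef_pos': array([511.67593866, 200.25747228,  78.66197518]), 'eef_rot': array([-3.14141650e+00, -5.11307898e-04, -3.07577784e+00]), 'wrist_force': array([-0.02389036, -0.22922608, -0.29718218]), 'moment': array([ 0.0410761 , -0.01850648, -0.01347533]), 'finger_force': 14.99569058418274, 'finger_gap': 39.74727212697583}
```

Request:
apply_moves --moves '[[[0, 0.011, 0.01], [0, 0, 0], 1], [[0, 0.011, 0.018], [0, 0, 0], 1], [[0.006, 0.011, 0.02], [0, 0, 0], 1], [[0.012, 0.011, 0.02], [0, 0, 0], 1], [[0.012, 0.011, 0.02], [0, 0, 0], 1], [[0.012, 0.011, 0.02], [0, 0, 0], 1]]'

```text
clock: 6.55
eef_pos: [508.1, 203.8, 73.5]
eef_rot: [3.142, 0.0, -3.074]
wrist_force: [-0.2, -0.0, -0.1]
finger_gap: 39.8
finger_force: 15.0
```

Bottom about 0.5 mm over the bed; ease down and push toward the block.

Request:
apply_moves --moves '[[[0.004, 0, 0.002], [0, 0, 0], 1], [[0.007, 0, 0.003], [0, 0, 0], 1], [[0.007, 0, 0.003], [0, 0, 0], 1], [[0.007, 0, 0.003], [0, 0, 0], 1]]'

```text
clock: 6.88
eef_pos: [506.3, 203.6, 72.5]
eef_rot: [3.142, 0.0, -3.074]
wrist_force: [-0.6, 0.2, -0.5]
finger_gap: 39.9
finger_force: 15.0
```

Request:
apply_moves --moves '[[[0.003, 0, 0.001], [0, 0, 0], 1], [[0.004, 0, 0.002], [0, 0, 0], 1], [[0.004, 0, 0.002], [0, 0, 0], 1], [[0.004, 0, 0.002], [0, 0, 0], 1]]'

```text
clock: 7.22
eef_pos: [505.5, 203.6, 72.2]
eef_rot: [3.142, 0.001, -3.074]
wrist_force: [2.3, -0.0, 1.8]
finger_gap: 39.8
finger_force: 15.0
```

Request:
apply_moves --moves '[[[0, 0, 0], [0, 0, 0], 0.5], [[0, 0, 0], [0, 0, 0], 0.4], [[0, 0, 0], [0, 0, 0], 0], [[0, 0, 0], [0, 0, 0], 0], [[0, 0, 0], [0, 0, 0], 0], [[0, 0, -0.1], [0, 0, 0], 0], [[0, 0, -0.25], [0, 0, 0], 0], [[0, 0, -0.3], [0, 0, 0], 0], [[0, -0.1, -0.3], [0, 0, 0], 0]]'

```text
clock: 7.97
eef_pos: [508.1, 181.1, 150.6]
eef_rot: [3.14, 0.006, -3.072]
wrist_force: [1.8, 0.4, -0.1]
finger_gap: 92.9
finger_force: 0.0
```

```bash
python3 - <<'E'
from h import *; from cell import manip,viewer
import pickle
s=manip.read_state(); i=viewer.camera_info("wrist"); im=viewer.camera("wrist")
pickle.dump(i,open("w5.pkl","wb")); cv2.imwrite("pics/w5raw.png",im)
c=im[100:300,190:450]; cv2.imwrite("pics/w5.png",cv2.resize(cv2.convertScaleAbs(c,alpha=1.4),None,fx=2.6,fy=2.6,interpolation=cv2.INTER_CUBIC))
print(s["eef_pos"],s["clock"]); print(move(s,(545,30,140),np.pi+.2))
E
```

```text
[508.10366104 181.10904412 150.61872406] 7.9667
(array([-0.1048, -0.6133,  0.042 ]), array([ 0.0004,  0.0019, -0.0414]))
```

View pics/w5.png

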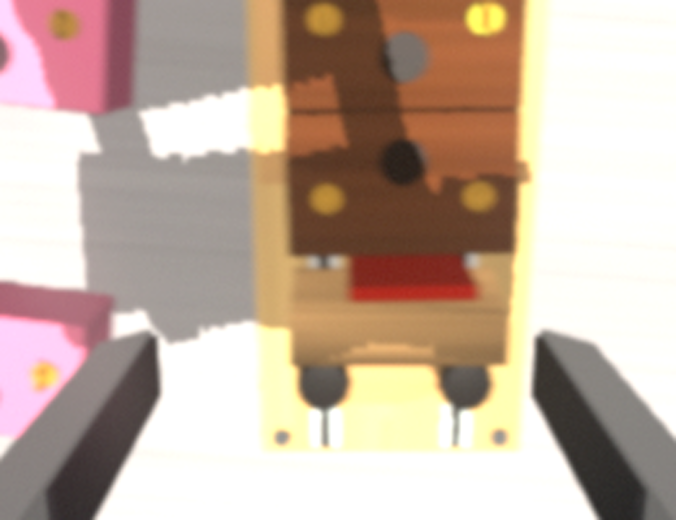

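```bash
python3 - <<'E'
from h import *; import pickle
from cell import manip
i=pickle.load(open("w5.pkl","rb"))
f=lambda u,v:(u/2.6+190-.3,v/2.6+100-.3)
ex=np.array([np.cos(.07),np.sin(.07)])
for n,uv,z in[("front top",(351,288),87),("front top",(473,288),87),("rear top",(351,300),87),("rear",(475,299),87),("blk",(291,252),52),("blk",(515,250),52),("joint",(290,111),52),("stoprear",(293,363),52),("stoprear",(506,362),52)]:
    p=p2w(i,f(*uv),z); print(n,p.round(1),"along",(p[:2]@ex).round(1),"across",(p[:2]@[-ex[1],ex[0]]).round(1))
E
```

```text
front top [501.4 182.9  87. ] along 513.0 across 147.4
front top [498.9 220.1  87. ] along 513.0 across 184.7
rear top [505.3 183.2  87. ] along 516.9 across 147.4
rear [502.3 221.1  87. ] along 516.6 across 185.4
blk [500.9 162.2  52. ] along 511.0 across 126.8
blk [494.8 240.   52. ] along 510.3 across 204.8
joint [452.5 159.4  52. ] along 462.6 across 127.4
stoprear [542.5 165.1  52. ] along 552.7 across 126.7
stoprear [536.8 242.1  52. ] along 552.4 across 204.0
```

Request:
apply_moves --moves '[[[-0.1, -0.613, 0], [0, 0, -0.041], 0], [[-0.1, -0.613, 0], [0, 0, -0.041], 0], [[-0.1, -0.613, 0], [0, 0, -0.041], 0], [[-0.1, -0.613, 0], [0, 0, -0.041], 0], [[-0.1, -0.613, 0], [0, 0, -0.041], 0]]'

```text
clock: 8.43
eef_pos: [542.9, 22.4, 146.7]
eef_rot: [-3.141, -0.0, -2.95]
wrist_force: [0.4, 0.2, -1.4]
finger_gap: 94.3
finger_force: 0.0
```

```bash
python3 - <<'E'
from h import *; from cell import manip,viewer
s=manip.read_state(); print(move(s,(551.1,-183.2,69),np.pi+.203))
E
```

```text
(array([ 0.1244, -0.8135,  0.3115]), array([-0.0002, -0.0001, -0.0036]))
```

Request:
apply_moves --moves '[[[0.124, -0.813, 0], [0, 0, -0.003], 0], [[0.124, -0.813, 0], [0, 0, -0.003], 0], [[0.124, -0.813, 0], [0, 0, -0.003], 0], [[0.124, -0.813, 0], [0, 0, -0.003], 0], [[0.124, -0.813, 0], [0, 0, -0.003], 0], [[0.124, -0.813, 0.1], [0, 0, -0.003], 0], [[0.124, -0.813, 0.312], [0, 0, -0.003], 0], [[0.124, -0.813, 0.312], [0, 0, -0.003], 0], [[0.124, -0.813, 0.312], [0, 0, -0.003], 0], [[0.124, -0.813, 0.312], [0, 0, -0.003], 0]]'

```text
clock: 9.27
eef_pos: [551.6, -177.5, 69.6]
eef_rot: [3.141, -0.0, -2.936]
wrist_force: [-0.3, 0.1, 0.6]
finger_gap: 93.9
finger_force: 0.0
```

```bash
python3 - <<'E'
from h import *; from cell import manip,viewer
s=manip.read_state(); print(move(s,(551.1,-183.2,69),np.pi+.203))
E
```

```text
(array([ 0.0068, -0.0218,  0.0026]), array([ 0.0001, -0.0001,  0.001 ]))
```

Request:
apply_moves --moves '[[[0.007, -0.022, 0.003], [0, 0, 0], 0.2], [[0.007, -0.022, 0.003], [0, 0, 0], 0.3], [[0.007, -0.022, 0.003], [0, 0, 0], 0.4], [[0.007, -0.022, 0.003], [0, 0, 0], 1], [[0.007, -0.022, 0.003], [0, 0, 0], 1], [[0.007, -0.022, 0.003], [0, 0, 0], 1], [[0.007, -0.022, 0.003], [0, 0, 0], 1], [[0.007, -0.022, 0.003], [0, 0, 0], 1], [[0.007, -0.022, 0.003], [0, 0, 0], 1], [[0.007, -0.022, 0.003], [0, 0, 0], 1]]' --squeeze 15

```text
clock: 10.1
eef_pos: [550.8, -183.7, 68.2]
eef_rot: [3.142, -0.0, -2.936]
wrist_force: [0.4, 0.1, -0.3]
finger_gap: 40.2
finger_force: 15.0
```

```bash
python3 - <<'E'
from h import *; from cell import manip,viewer
s=manip.read_state(); print(s["finger_gap"],move(s,(545,0,140),np.pi+.07))
E
```

```text
40.22023912194647 (array([-0.1272,  0.7242, -0.2871]), array([ 0.    , -0.    ,  0.0431]))
```

Request:
apply_moves --moves '[[[0, 0, -0.06], [0, 0, 0], 1], [[0, 0, -0.16], [0, 0, 0], 1], [[0, 0, -0.29], [0, 0, 0], 1], [[-0.04, 0.2, -0.29], [0, 0, 0.01], 1], [[-0.13, 0.724, -0.29], [0, 0, 0.043], 1], [[-0.13, 0.724, -0.29], [0, 0, 0.043], 1], [[-0.13, 0.724, -0.29], [0, 0, 0.043], 1], [[-0.13, 0.724, -0.29], [0, 0, 0.043], 1], [[-0.13, 0.724, -0.29], [0, 0, 0.043], 1], [[-0.13, 0.724, -0.29], [0, 0, 0.043], 1]]'

```text
clock: 10.93
eef_pos: [545.7, 0.5, 140.8]
eef_rot: [-3.141, 0.0, -3.069]
wrist_force: [-0.0, -0.1, -0.6]
finger_gap: 39.7
finger_force: 15.0
```

```bash
python3 - <<'E'
from h import *; from cell import manip,viewer
s=manip.read_state()
w=b2w(522.5+6,167)
print(s["finger_gap"],w,move(s,(*w,152),np.pi+.07)); 
E
```

```text
39.73761609368709 [515.52524813 203.55581186] (array([ 0.0619,  0.8186, -0.045 ]), array([-0.0001,  0.    ,  0.0007]))
```

Request:
apply_moves --moves '[[[0.062, 0.3, -0.06], [0, 0, 0], 1], [[0.062, 0.819, -0.06], [0, 0, 0], 1], [[0.062, 0.819, -0.06], [0, 0, 0], 1], [[0.062, 0.819, -0.06], [0, 0, 0], 1], [[0.062, 0.819, -0.06], [0, 0, 0], 1], [[0.062, 0.819, -0.06], [0, 0, 0], 1], [[0.062, 0.819, -0.06], [0, 0, 0], 1], [[0.062, 0.819, -0.06], [0, 0, 0], 1]]'

```text
clock: 11.6
eef_pos: [516.3, 201.8, 155.5]
eef_rot: [-3.141, -0.0, -3.072]
wrist_force: [0.5, 0.4, 0.4]
finger_gap: 39.7
finger_force: 15.0
```

```bash
python3 - <<'E'
from h import *; from cell import manip,viewer
import pickle
s=manip.read_state(); i=viewer.camera_info("wrist"); im=viewer.camera("wrist")
pickle.dump(i,open("w6.pkl","wb")); cv2.imwrite("pics/w6raw.png",im)
c=im[100:300,190:450]; cv2.imwrite("pics/w6.png",cv2.resize(cv2.convertScaleAbs(c,alpha=1.4),None,fx=3,fy=3,interpolation=cv2.INTER_CUBIC))
ex=np.array([np.cos(.07),np.sin(.07)])
print(s["eef_pos"],s["clock"],s["eef_pos"][:2]@ex,s["eef_pos"][:2]@[-ex[1],ex[0]])
E
```

```text
[516.29206596 201.84695041 155.48238033] 11.6 529.1454172596315 165.24169013120843
```

View pics/w6.png

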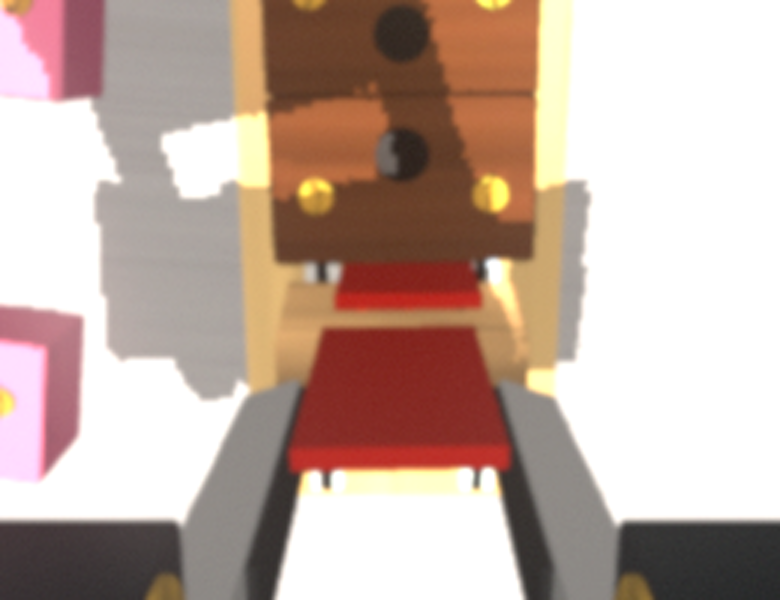

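```bash
python3 - <<'E'
from h import *; import pickle
i=pickle.load(open("w6.pkl","rb"))
f=lambda u,v:(u/3+190-.3,v/3+100-.3)
ex=np.array([np.cos(.07),np.sin(.07)])
for n,uv,z in[("p1 front",(336,293),87),("p1 front",(480,293),87),("p1 rear",(335,307),87),("p1 rear",(481,306),87),("blk",(274,261),52),("blk",(533,260),52),("p2 bot front",(323,328),94.5),("p2 bot front",(476,328),94.5),("p2 top front",(290,447),169.5),("p2 topfront",(508,447),169.5)]:
    p=p2w(i,f(*uv),z); print(n,p.round(1),"along",(p[:2]@ex).round(1),"across",(p[:2]@[-ex[1],ex[0]]).round(1))
E
```

```text
p1 front [501.1 184.5  87. ] along 512.8 across 149.0
p1 front [498.4 222.9  87. ] along 512.8 across 187.5
p1 rear [505.  184.4  87. ] along 516.6 across 148.6
p1 rear [502.  223.5  87. ] along 516.4 across 187.8
blk [501.7 163.2  52. ] along 511.9 across 127.7
blk [495.9 241.9  52. ] along 511.7 across 206.7
p2 bot front [508.7 182.   94.5] along 520.2 across 145.9
p2 bot front [506.  221.9  94.5] along 520.3 across 185.9
p2 top front [508.1 182.2 169.5] along 519.6 across 146.2
p2 topfront [505.4 221.3 169.5] along 519.6 across 185.4
```

Request:
apply_moves --moves '[[[0, 0.007, 0.05], [0, 0, 0], 1], [[0, 0.007, 0.12], [0, 0, 0], 1], [[0, 0.007, 0.19], [0, 0, 0], 1], [[0, 0.007, 0.26], [0, 0, 0], 1], [[0, 0.007, 0.31], [0, 0, 0], 1], [[0, 0.007, 0.32], [0, 0, 0], 1], [[0, 0.007, 0.32], [0, 0, 0], 1], [[0, 0.007, 0.32], [0, 0, 0], 1]]'

```text
clock: 12.32
eef_pos: [516.3, 204.2, 76.5]
eef_rot: [3.141, 0.001, -3.073]
wrist_force: [0.1, -0.1, 0.0]
finger_gap: 40.2
finger_force: 15.0
```

Request:
apply_moves --moves '[[[0.004, 0, 0.008], [0, 0, 0], 1], [[0.008, 0, 0.014], [0, 0, 0], 1], [[0.008, 0, 0.015], [0, 0, 0], 1], [[0.008, 0, 0.015], [0, 0, 0], 1], [[0.008, 0, 0.015], [0, 0, 0], 1]]'

```text
clock: 12.73
eef_pos: [513.9, 204.9, 72.3]
eef_rot: [3.141, 0.001, -3.071]
wrist_force: [0.8, -0.2, 0.6]
finger_gap: 39.9
finger_force: 15.0
```

Request:
apply_moves --moves '[[[0.003, 0, 0.001], [0, 0, 0], 1], [[0.004, 0, 0.001], [0, 0, 0], 1], [[0.004, 0, 0.001], [0, 0, 0], 1], [[0.004, 0, 0.001], [0, 0, 0], 1]]'

```text
clock: 13.07
eef_pos: [513.6, 204.8, 72.2]
eef_rot: [3.141, 0.002, -3.071]
wrist_force: [5.6, -0.8, -0.2]
finger_gap: 39.8
finger_force: 15.0
```

Request:
apply_moves --moves '[[[-0.002, 0, 0.001], [0, 0, 0], 1], [[-0.002, 0, 0.002], [0, 0, 0], 1], [[-0.002, 0, 0.002], [0, 0, 0], 1]]'

```text
clock: 13.32
eef_pos: [513.8, 204.8, 72.1]
eef_rot: [3.142, 0.002, -3.071]
wrist_force: [1.4, -2.2, 8.4]
finger_gap: 39.3
finger_force: 15.0
```

Request:
apply_moves --moves '[[[0.001, 0, -0.0015], [0, 0, 0], 1], [[0.001, 0, -0.0015], [0, 0, 0], 1], [[0.001, 0, -0.0015], [0, 0, 0], 0.5], [[0.001, 0, -0.0015], [0, 0, 0], 0.4], [[0.001, 0, -0.0015], [0, 0, 0], 0], [[0.001, 0, -0.0015], [0, 0, 0], 0], [[0.001, 0, -0.0015], [0, 0, 0], 0], [[0, 0, -0.1], [0, 0, 0], 0], [[0, 0, -0.25], [0, 0, 0], 0], [[0, 0, -0.35], [0, 0, 0], 0], [[0, 0, -0.35], [0, 0, 0], 0], [[0, 0, -0.35], [0, 0, 0], 0]]'

```text
clock: 14.32
eef_pos: [513.6, 204.9, 159.6]
eef_rot: [3.141, 0.002, -3.071]
wrist_force: [0.2, 0.4, -0.0]
finger_gap: 94.0
finger_force: 0.0
```

```bash
python3 - <<'E'
from h import *; from cell import manip,viewer
import pickle
s=manip.read_state(); i=viewer.camera_info("wrist"); im=viewer.camera("wrist")
pickle.dump(i,open("w7.pkl","wb")); cv2.imwrite("pics/w7raw.png",im)
print(s["eef_pos"],s["finger_gap"])
p=proj(i,[[509,204,87]])[0]; print(p); ex=np.array([np.cos(.07),np.sin(.07)])
# red blobs & column profile along the centre
hsv=cv2.cvtColor(im,cv2.COLOR_BGR2HSV); m=((hsv[...,0]<6)|(hsv[...,0]>174))&(hsv[...,1]>170)
n,l,st,ce=cv2.connectedComponentsWithStats(m.astype(np.uint8)); print([list(map(int,x)) for x in st[1:] if x[4]>60])
u=int(p[0]); print([(r,int(im[r,u-8:u+8,2].mean()),int(im[r,u-8:u+8,1].mean())) for r in range(int(p[1])-30,int(p[1])+25)])
print(move(s,(560,30,152),np.pi+.2))
E
```

```text
[513.55262934 204.94542434 159.64641029] 93.95436666834092
[321.18515764 209.64503281]
[[298, 188, 48, 22, 962]]
[(179, 69, 43), (180, 68, 42), (181, 66, 41), (182, 66, 41), (183, 66, 42), (184, 67, 42), (185, 67, 42), (186, 68, 40), (187, 71, 37), (188, 79, 31), (189, 86, 27), (190, 89, 26), (191, 90, 26), (192, 90, 27), (193, 90, 27), (194, 90, 27), (195, 90, 27), (196, 91, 27), (197, 93, 28), (198, 102, 28), (199, 115, 29), (200, 124, 30), (201, 127, 30), (202, 127, 31), (203, 125, 31), (204, 123, 30), (205, 125, 31), (206, 127, 31), (207, 128, 32), (208, 127, 35), (209, 127, 49), (210, 129, 74), (211, 134, 96), (212, 138, 104), (213, 137, 105), (214, 135, 103), (215, 135, 104), (216, 135, 103), (217, 134, 103), (218, 133, 102), (219, 132, 101), (220, 131, 100), (221, 128, 99), (222, 125, 96), (223, 121, 93), (224, 117, 90), (225, 113, 87), (226, 110, 85), (227, 106, 82), (228, 105, 81), (229, 124, 95), (230, 174, 132), (231, 221, 169), (232, 234, 187), (233, 237, 194)]
(array([-0.1361, -0.7111,  0.0305]), array([ 0.0001,  0.0007, -0.0413]))
```

Request:
apply_moves --moves '[[[-0.05, -0.2, 0], [0, 0, -0.015], 0], [[-0.136, -0.711, 0], [0, 0, -0.041], 0], [[-0.136, -0.711, 0], [0, 0, -0.041], 0], [[-0.136, -0.711, 0], [0, 0, -0.041], 0], [[-0.136, -0.711, 0], [0, 0, -0.041], 0], [[-0.136, -0.711, 0], [0, 0, -0.041], 0], [[-0.136, -0.711, 0], [0, 0, -0.041], 0]]'

```text
clock: 14.95
eef_pos: [559.1, 29.6, 157.2]
eef_rot: [3.141, -0.002, -2.944]
wrist_force: [0.7, -0.3, -0.4]
finger_gap: 94.3
finger_force: 0.0
```

```bash
python3 - <<'E'
from h import *; from cell import manip,viewer
s=manip.read_state(); print(move(s,(616.5,-169.8,120),np.pi+.205))
i=__import__("pickle").load(open("w7.pkl","rb")); ex=np.array([np.cos(.07),np.sin(.07)])
for r in (198.3,209.7): print(p2w(i,(321,r),87)[:2]@ex)
E
```

```text
(array([-0.069 , -0.8272,  0.1481]), array([ 0.0002, -0.0008, -0.0024]))
512.3181638098239
522.0693195212141
```

Request:
apply_moves --moves '[[[-0.07, -0.827, 0], [0, 0, -0.002], 0], [[-0.07, -0.827, 0], [0, 0, -0.002], 0], [[-0.07, -0.827, 0], [0, 0, -0.002], 0], [[-0.07, -0.827, 0], [0, 0, -0.002], 0], [[-0.07, -0.827, 0], [0, 0, -0.002], 0], [[-0.07, -0.827, 0.1], [0, 0, -0.002], 0], [[-0.07, -0.827, 0.15], [0, 0, -0.002], 0], [[-0.07, -0.827, 0.15], [0, 0, -0.002], 0], [[-0.07, -0.827, 0.15], [0, 0, -0.002], 0]]'

```text
clock: 15.7
eef_pos: [617.4, -167.2, 120.4]
eef_rot: [3.14, -0.002, -2.934]
wrist_force: [0.5, 1.0, 1.1]
finger_gap: 93.9
finger_force: 0.0
```

```bash
python3 - <<'E'
from h import *; from cell import manip,viewer
s=manip.read_state(); print(move(s,(616.5,-169.8,73.5),np.pi+.205))
E
```

```text
(array([ 0.0052, -0.0099,  0.1877]), array([ 0.0004, -0.0007,  0.0008]))
```

Request:
apply_moves --moves '[[[0.004, -0.01, 0.1], [0, 0, 0], 0], [[0.004, -0.01, 0.185], [0, 0, 0], 0], [[0.004, -0.01, 0.185], [0, 0, 0], 0.2], [[0.004, -0.01, 0.185], [0, 0, 0], 0.4], [[0.004, -0.01, 0.185], [0, 0, 0], 1], [[0.004, -0.01, 0.185], [0, 0, 0], 1], [[0.004, -0.01, 0.185], [0, 0, 0], 1], [[0.004, -0.01, 0.185], [0, 0, 0], 1], [[0.004, -0.01, 0.185], [0, 0, 0], 1], [[0.004, -0.01, 0.185], [0, 0, 0], 1], [[0.004, -0.01, 0.185], [0, 0, 0], 1], [[0.004, -0.01, 0.185], [0, 0, 0], 1]]' --squeeze 45

```text
clock: 16.7
eef_pos: [617.2, -171.9, 75.0]
eef_rot: [3.141, -0.0, -2.936]
wrist_force: [0.1, 2.1, 1.3]
finger_gap: 39.5
finger_force: 45.0
```

```bash
python3 - <<'E'
from h import *; from cell import manip,viewer
s=manip.read_state(); print(s["finger_gap"],s["finger_force"],move(s,(575,0,165),np.pi+.07))
E
```

```text
39.542609054346414 44.99941983260214 (array([ 0.025 ,  0.7075, -0.36  ]), array([ 0.0001, -0.    ,  0.0431]))
```

Request:
apply_moves --moves '[[[0, 0, -0.06], [0, 0, 0], 1], [[0, 0, -0.18], [0, 0, 0], 1], [[0, 0, -0.34], [0, 0, 0], 1], [[0.01, 0.2, -0.36], [0, 0, 0.01], 1], [[0.025, 0.707, -0.36], [0, 0, 0.043], 1], [[0.025, 0.707, -0.36], [0, 0, 0.043], 1], [[0.025, 0.707, -0.36], [0, 0, 0.043], 1], [[0.025, 0.707, -0.36], [0, 0, 0.043], 1], [[0.025, 0.707, -0.36], [0, 0, 0.043], 1], [[0.025, 0.707, -0.36], [0, 0, 0.043], 1]]'

```text
clock: 17.53
eef_pos: [575.2, -0.3, 165.1]
eef_rot: [-3.141, 0.0, -3.07]
wrist_force: [-1.0, 0.1, -0.7]
finger_gap: 40.0
finger_force: 45.0
```

```bash
python3 - <<'E'
from h import *; from cell import manip,viewer
s=manip.read_state()
w=b2w(522.2+5+2.5+7,167.2)
print(s["finger_gap"],w,move(s,(*w,165),np.pi+.07)); 
E
```

```text
39.95761866030501 [523.69117776 204.32885341] (array([1.471e-01, 8.310e-01, 1.000e-04]), array([-0.0001,  0.0001,  0.0004]))
```

Request:
apply_moves --moves '[[[0.1, 0.3, 0], [0, 0, 0], 1], [[0.147, 0.831, 0], [0, 0, 0], 1], [[0.147, 0.831, 0], [0, 0, 0], 1], [[0.147, 0.831, 0], [0, 0, 0], 1], [[0.147, 0.831, 0], [0, 0, 0], 1], [[0.147, 0.831, 0], [0, 0, 0], 1], [[0.147, 0.831, 0], [0, 0, 0], 1], [[0.147, 0.831, 0], [0, 0, 0], 1]]'

```text
clock: 18.2
eef_pos: [524.5, 203.1, 164.7]
eef_rot: [-3.141, -0.0, -3.072]
wrist_force: [0.3, -0.7, -1.2]
finger_gap: 39.8
finger_force: 45.0
```

```bash
python3 - <<'E'
from h import *; from cell import manip,viewer
import pickle
s=manip.read_state(); i=viewer.camera_info("wrist"); im=viewer.camera("wrist")
pickle.dump(i,open("w8.pkl","wb")); cv2.imwrite("pics/w8raw.png",im)
c=im[130:330,190:450]; cv2.imwrite("pics/w8.png",cv2.resize(cv2.convertScaleAbs(c,alpha=1.5),None,fx=3,fy=3,interpolation=cv2.INTER_CUBIC))
ex=np.array([np.cos(.07),np.sin(.07)])
print(s["eef_pos"],s["clock"],s["eef_pos"][:2]@ex,s["eef_pos"][:2]@[-ex[1],ex[0]],s["wrist_force"])
E
```

```text
[524.46397357 203.13108514 164.72235826] 18.2 537.3871279104363 165.95111352207778 [ 0.26401177 -0.70021797 -1.18741424]
```

View pics/w8.png

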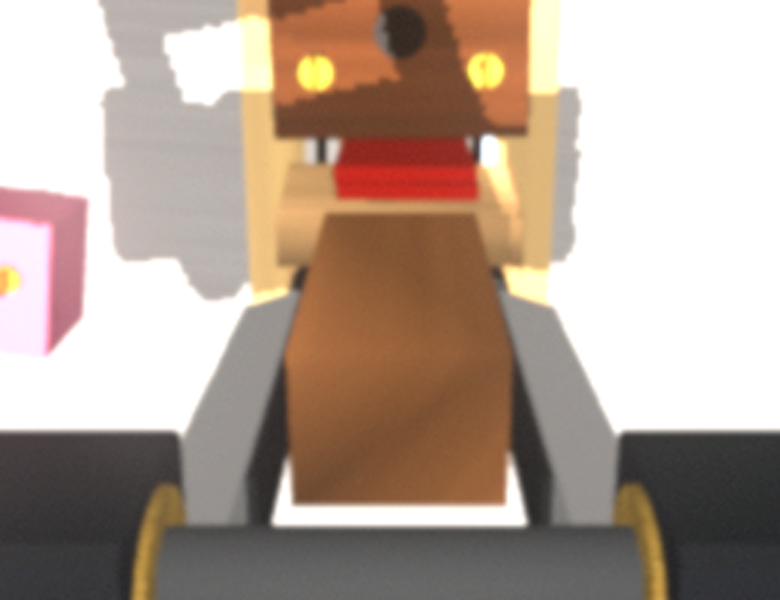

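```bash
python3 - <<'E'
from h import *; import pickle
i=pickle.load(open("w8.pkl","rb"))
f=lambda u,v:(u/3+190-.3,v/3+130-.3)
ex=np.array([np.cos(.07),np.sin(.07)])
for n,uv,z in[("pk rear",(336,198),87),("pk rear",(477,198),87),("tip",(326,213),97.7),("tip",(474,213),97.7),("top",(287,355),182.7),("top",(512,355),182.7),("toprear",(295,503),182.7)]:
    p=p2w(i,f(*uv),z); print(n,p.round(1),"along",(p[:2]@ex).round(1),"across",(p[:2]@[-ex[1],ex[0]]).round(1))
E
```

```text
pk rear [510.3 185.2  87. ] along 522.0 across 149.0
pk rear [507.6 224.2  87. ] along 522.1 across 188.2
tip [511.8 183.3  97.7] along 523.4 across 147.1
tip [509.1 222.6  97.7] along 523.4 across 186.5
top [514.1 183.3 182.7] along 525.6 across 146.9
top [511.3 222.6 182.7] along 525.7 across 186.3
toprear [543.5 185.9 182.7] along 555.1 across 147.4
```

Request:
apply_moves --moves '[[[0, 0.003, 0.05], [0, 0, 0], 1], [[0, 0.003, 0.11], [0, 0, 0], 1], [[0, 0.003, 0.17], [0, 0, 0], 1], [[0, 0.003, 0.22], [0, 0, 0], 1], [[0, 0.003, 0.235], [0, 0, 0], 1], [[0, 0.003, 0.235], [0, 0, 0], 1], [[0, 0.003, 0.235], [0, 0, 0], 1]]'

```text
clock: 18.83
eef_pos: [524.3, 204.3, 106.8]
eef_rot: [3.142, 0.0, -3.073]
wrist_force: [0.5, -0.6, -0.2]
finger_gap: 39.7
finger_force: 45.0
```

Request:
apply_moves --moves '[[[0.002, 0, 0.008], [0, 0, 0], 1], [[0.004, 0, 0.016], [0, 0, 0], 1], [[0.006, 0, 0.024], [0, 0, 0], 1], [[0.006, 0, 0.024], [0, 0, 0], 1]]'

```text
clock: 19.17
eef_pos: [522.7, 205.0, 100.4]
eef_rot: [3.142, 0.002, -3.071]
wrist_force: [4.0, -1.4, -1.9]
finger_gap: 40.0
finger_force: 45.0
```

Request:
apply_moves --moves '[[[0, 0, 0.006], [0, 0, 0], 1], [[0, 0, 0.012], [0, 0, 0], 1], [[0, 0, 0.012], [0, 0, 0], 1]]'

```text
clock: 19.42
eef_pos: [522.6, 205.1, 97.3]
eef_rot: [3.142, 0.001, -3.071]
wrist_force: [4.6, -0.6, -0.8]
finger_gap: 39.9
finger_force: 45.0
```

Request:
apply_moves --moves '[[[0, 0, 0.006], [0, 0, 0], 1], [[0, 0, 0.012], [0, 0, 0], 1], [[0, 0, 0.012], [0, 0, 0], 1]]'

```text
clock: 19.67
eef_pos: [522.5, 205.2, 94.4]
eef_rot: [3.141, 0.001, -3.071]
wrist_force: [3.8, 0.1, 3.1]
finger_gap: 40.0
finger_force: 45.0
```

Request:
apply_moves --moves '[[[0.001, 0, 0.005], [0, 0, 0], 1], [[0.002, 0, 0.009], [0, 0, 0], 1], [[0.002, 0, 0.009], [0, 0, 0], 1]]'

```text
clock: 19.92
eef_pos: [522.4, 205.2, 93.9]
eef_rot: [3.141, 0.002, -3.071]
wrist_force: [-2.4, -2.4, 20.4]
finger_gap: 39.4
finger_force: 45.0
```

Request:
apply_moves --moves '[[[0.001, 0, 0.001], [0, 0, 0], 1], [[0.001, 0, 0.001], [0, 0, 0], 1], [[0.001, 0, 0.001], [0, 0, 0], 1], [[0.001, 0, 0.001], [0, 0, 0], 1], [[0.001, 0, 0.001], [0, 0, 0], 1], [[0.001, 0, 0.001], [0, 0, 0], 1]]'

```text
clock: 20.42
eef_pos: [522.4, 205.2, 93.9]
eef_rot: [3.141, 0.003, -3.071]
wrist_force: [-1.6, -3.8, 21.6]
finger_gap: 39.8
finger_force: 45.0
```

```bash
python3 - <<'E'
from h import *; from cell import manip,viewer
s=manip.read_state(); print(s["wrist_force"],s["moment"],s["eef_rot"])
i=viewer.camera_info("wrist"); im=viewer.camera("wrist"); cv2.imwrite("pics/w9raw.png",im)
ex=np.array([np.cos(.07),np.sin(.07)])
hsv=cv2.cvtColor(im,cv2.COLOR_BGR2HSV); m=((hsv[...,0]<6)|(hsv[...,0]>174))&(hsv[...,1]>170)
n,l,st,ce=cv2.connectedComponentsWithStats(m.astype(np.uint8))
for x in st[1:]:
    if x[4]>60: print(x)
def bd(a,c,z): return [*b2w(511.8+a,167.3+c),z]
print(proj(i,[bd(0,0,52),bd(0,0,87),bd(10,0,87),bd(-50,0,52)]).round(1))
u=int(proj(i,[bd(0,-30,52)])[0,0]); print(u,[(r,int(im[r,u-3:u+3].sum()/18)) for r in range(int(proj(i,[bd(-50,-30,52)])[0,1])-8,int(proj(i,[bd(-50,-30,52)])[0,1])+8) if r>=0])
E
```

```text
[-1.64887647 -3.75683906 21.60828987] [-0.46855698 -0.09250959  0.04638516] [ 3.14107926  0.00314749 -3.07115115]
[ 288  196   66   32 1879]
[[320.6 196.8]
 [320.3 212. ]
 [320.3 227.7]
 [320.5 124. ]]
278 [(116, 50), (117, 51), (118, 51), (119, 52), (120, 52), (121, 51), (122, 49), (123, 47), (124, 47), (125, 51), (126, 53), (127, 54), (128, 54), (129, 55), (130, 55), (131, 55)]
```

```bash
python3 -c "
from cell import manip; print(manip.sign_off())"
```

```text
the job is handed in; nothing more can be done
None
```

The job is handed in: two packers stand upright in the gap, the wedge is jammed about 15 mm over the bed, still gripped and pressed down at about 21 N, and the joint looks shut in the last picture; no verdict came back.

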